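# Set the free-standing bench timer

## Robot

A 6-joint arm with a two-finger parallel gripper is mounted at the origin on the work surface. World frame = base frame: x ahead of the robot, y to its left, z up, the work surface at z = 0. Lengths are in m, angles in rad, forces in N, time in s.
With the tool pointing down it reaches from about 0.375 to 0.925 m from the base axis. Payload 5.7 kg.
Tool frame: the origin (TCP) lies at the very end of the fingers, on their centre line; the grasp point (between the pads) lies behind it (r.tcp_to_grasp is the x of the grasp point in the tool frame, in m); x points along the fingers, z is the direction in which the jaws open and shut, and the axes are right-handed (so a half turn about x gives the same grasp; the last joint's range is limited). The gripper opens to 88 mm and grips with 3 to 60 N. Pads are 20 mm wide; open, the fingers measure 115 mm over their backs; the gripper's body (75 mm by 178 mm) begins 61 mm behind the grasp point.
Start: joints at [-1.232, 0.359, 1.51, -0, 1.272, -0.115], TCP at [0.263, -0.539, 0.223] pointing down, gripper open.
Joint ranges: [-2.97, 2.97], [-1.01, 2.36], [0.21, 2.38], [-0.96, 4.11], [0.2, 2.71], [-2.98, 2.98]. Speed limits (rad/s): [2.39, 2.39, 3.14, 3.14, 3.14, 3.14].

## Interface

Orientations are given as a 3x3 rotation matrix whose columns are the frame's x, y, z axes.
In Python, from cell import status, vision, ticket, r gives the robot as it stands.
- The arm moves only by the tool carry_out, never from a script. Its argument "moves" is a list of rows, each a list of 7 numbers: the finger opening in m, from 0 to 0.0878, then the shift along the tool's x, y, z in m, then the turn, a rotation vector about the tool's x, y, z in degrees. In form: [[fingers, tx, ty, tz, wx, wy, wz], ...]. A call has 1 to 8 rows; each row is the pose to reach, as a shift and turn from the pose commanded when the call began, along the tool's axes at that moment; what a row does not reach only later rows make up. A row lasts 1/12 s, in which the tool goes at most 41.7 mm and 7.16 degrees, less where a joint would pass 70% of its speed; a pose out of reach is approached as far as the arm can. A call with a gripper value outside its range is refused whole. The fingers move at their own pace and stop on an object; "force" is the grip in N (left out, the last holds). Time passes only in rows, so rows that repeat a pose let the fingers close. It gives the time, the measured TCP pose, the force and the opening at its end, in the units of the state.
- status.state(): the state, without advancing time (a new reading comes with each control period).
- vision.snapshot(name): name is "scene" or "side" or "wrist"; returns a dict with "color" (384x512x3 uint8, blue, green, red), "range_z" (384x512 float32, m along the optical axis (not along the pixel's ray), 0 where there is no reading), "fx", "fy", "cx", "cy" (pixels), "k1" (the pictures are not rectified: a ray, as slopes to the right and down, at radius r is drawn at 1 + k1 r^2 times it, then the intrinsics apply), "R" (3x3) and "t" (3): a world point X has camera coordinates R X + t. Camera axes: x right, y down, z forward; pixel columns grow to the right and rows downward; lengths in m; the calibration is good to about 2 mm. A picture is of the moment at which its call begins.
- ticket.sign_off(): hands the job in, once; it reports no verdict.
The state is a dict: "clock": time; "joint_pos": joint angles; "joint_velocities": joint speeds; "tau": joint torques, N m; "tcp_pos": TCP position; "tool_rot": TCP orientation; "force": force on the tool from outside, world axes, zero at the start; "wrist_torque": the same for the moment, N m; "finger_gap": opening from 0.0 (shut) to 1.0 (fully open).
Only numpy, scipy, OpenCV 4.12 (cv2) and the standard library are available. Lean on these libraries where they do the work, as an engineer would, in place of code of your own. Each camera call takes 0.05 s, during which the arm holds its last target. There are 200 camera calls.

## Task

Set the bench timer for the culture plates: wind its stiff dial clockwise all the way to the stop, then turn it back until its pointer is at the one long mark, and let go. The timer is light and not fixed down, so press on it while you turn, gently but enough that it neither spins nor slides from where it stands. Leave the bottle, the rack and the dishes alone.

Things in the scene. Friction and masses are not known exactly. Their poses are not given: they have to be found in the camera images.
- timer: Low mechanical bench timer, loose on the table: a grey plastic box 120 x 110 mm, 46 mm high, 0.18 to 0.28 kg, on four feet at 84 x 76 mm spacing; white scale face and one black dial in the middle of its top. Origin: centre of its underside; z up; x along the 120 mm side, away from the aluminium side plate. Its case must not be pressed on the table with more than 30 N.
- dial (a joint): Angle of the dial relative to the timer's box, rad; grows clockwise seen from above. Ticks every 0.2 from 0 to 2.4; hard stop at 2.4, the long mark at 1.6. Starts at 0.95 to 1.35, stays where left. Turning it takes about 0.18 N m, more than the timer's own weight resists: without a downward press of 8 to 20 N on the dial the whole box spins.
- dial_grip (a point): Point on the dial's axis, 79 to 85 mm above the table. The dial: a disc 48 mm across, 8 mm high, with an upright bar on it 42 mm long, 14 mm thick, 34 mm high, to be gripped across the 14 mm. The point is 9 mm below the bar's top, 23 mm above the disc's top. x along the bar to its end with the white pointer line; y across the bar; z up.
- long_mark (a point): Middle of the long mark (18 x 4 mm, the other ticks are 6 x 1.6 mm) on the timer's top face, 41.5 mm from the dial's axis.
- timer_corner (a point): Top corner of the timer's box, at x = +60, y = +55, z = 46 mm in its frame; shows whether the box has turned or slid.
- table: The white work table, its top at height 0. Origin at the middle of the top.
- reagent: Brown glass reagent bottle, 68 mm across, 150 mm high, loose bystander. Origin: centre of its underside.
- rack: White wire test-tube rack, 75 x 130 mm, 70 mm high (tubes to 108 mm), loose bystander. Origin: centre of its underside; y along the 130 mm side.
- dish0: Lower of two stacked closed Petri dishes, 90 mm across, 15 mm high, loose bystander. Origin: centre of its underside.
- dish1: Upper of the two stacked Petri dishes, standing on the lower. Origin: centre of its underside.
- shaft_top (a point): Point on the dial's axis at the disc's underside. Shaft and dial float up and down together in the box by up to 6 mm against about 1.5 N of friction, starting anywhere in that play; only at the bottom of the play does a push on the dial load the box, and then it is hard at once. This point is then 48 mm above the table (54 mm at the top of the play).
There are look-alikes about, which are no part of the job. What is shaped like the timer but brown or red is not meant.

How it is judged:
On the way, in this order (a step that is already met when the one before it is completed fails the run):
1. the dial is wound clockwise to its stop (within 0.08 rad) (value of joint dial above 2.32 rad), for 0.2 s.
2. the dial is turned back to the long mark (1.6 rad, within 0.12) (value of joint dial between 1.48 and 1.72 rad), for 0.2 s.
At the end, for the whole second after the job is handed in: The pointer stands at the long mark (dial at 1.6 rad, within 0.12) after having been wound to the stop, and the timer stands flat, released and at rest, its middle and its corner within 15 mm of where they were (all of step 2 and distance of each of timer_corner, timer from where it was at the start of the episode below 0.015 m and angle between timer's own z axis and vertical below 0.05 rad and linear speed of timer below 0.02 m/s); the robot touches nothing.
It fails at once if the timer spins or slides: its middle or its corner is more than 15 mm from where it was (distance of any of timer_corner, timer from where it was at the start of the episode above 0.015 m).
It fails at once if the timer is tipped by more than 0.2 rad (angle between timer's own z axis and vertical above 0.2 rad).
It fails at once if the timer is pressed on the table with more than 30 N (contact force between timer and table above 30 N).
It fails at once if the bottle, the rack or a dish is moved by more than 20 mm (distance of any of reagent, rack, dish0, dish1 from where it was at the start of the episode above 0.02 m).
It also fails if it takes over 70 s, if anything falls off the work surface, if the arm or the gripper's body presses on something with over 40 N, if the wrist force passes 120 N, or if a joint passes its speed limit or range.

## Working session

There is one attempt and no reset: what is moved stays moved. The work goes in short steps, Python scripts to look and compute and a tool call to move; the robot and the scene stay as the last step left them, time stands still between calls to the robot, and variables do not carry over. Pictures are saved under pics/ and viewed, about 8 in all and at most 12, crops included, and the job is handed in when it is done.

Besides the shell and the picture viewer there is one more tool, called after "Request:" by a JSON object that holds its "name" and its "arguments", one argument or row to a line. carry_out: Moves the arm, as the interface text tells. Its arguments: {"type":"object","properties":{"moves":{"type":"array","items":{"type":"array","items":{"type":"number"}}},"force":{"type":"number"}},"required":["moves"]}

```bash
mkdir -p pics
cat > h.py <<'E'
import numpy as np, cv2
from cell import status, vision, ticket, r
def ray(s,u,v):
    d=np.array([(u-s['cx'])/s['fx'],(v-s['cy'])/s['fy']]); q=d.copy()
    for _ in range(20): q=d/(1+s['k1']*(q@q))
    return np.array([q[0],q[1],1.])
def pt(s,u,v,z=None):
    """world point: from depth, or on plane z"""
    d=ray(s,u,v); R=np.array(s['R']); t=np.array(s['t'])
    c=-R.T@t; w=R.T@d
    k=s['range_z'][int(round(v)),int(round(u))] if z is None else (z-c[2])/w[2]
    return c+k*w
def world(s):
    v,u=np.mgrid[0:384,0:512]; p=np.stack([u,v],-1).reshape(-1,1,2).astype(float)
    K=np.array([[s['fx'],0,s['cx']],[0,s['fy'],s['cy']],[0,0,1.]])
    x=(p.reshape(-1,2)-[s['cx'],s['cy']])/[s['fx'],s['fy']]; q=x.copy()
    for _ in range(20): q=x/(1+s['k1']*(q**2).sum(1,keepdims=True))
    Z=s['range_z'].reshape(-1,1); C=np.hstack([q*Z,Z])
    return ((C-np.array(s['t']))@np.array(s['R'])).reshape(384,512,3)
def proj(s,X):
    C=np.array(s['R'])@X+np.array(s['t']); q=C[:2]/C[2]; q=q*(1+s['k1']*(q@q))
    return q*[s['fx'],s['fy']]+[s['cx'],s['cy']]
E
python3 - <<'E'
from h import *
import pickle
S={n:vision.snapshot(n) for n in('scene','side','wrist')}
pickle.dump(S,open('s0.pkl','wb'))
a=[S[n]['color'] for n in S]
cv2.imwrite('pics/a.png',cv2.resize(a[0],(800,600)));cv2.imwrite('pics/b.png',cv2.resize(a[1],(800,600)))
cv2.imwrite('pics/c.png',a[2])
for n in S:print(n,S[n]['k1'],S[n]['fx'],-np.array(S[n]['R']).T@S[n]['t'])
st=status.state();print(st, r.tcp_to_grasp)
E
```

```text
scene -0.024015390240780053 349.06656223689066 [ 1.04592416 -0.32642526  0.59468991]
side -0.026778975512797037 455.0922283050074 [0.41719973 0.78200134 0.77237989]
wrist -0.014659356928233934 297.78439974015737 [ 0.33611395 -0.50324158  0.38356372]
{'clock': 0.15, 'joint_pos': array([-1.23209860e+00,  3.59346410e-01,  1.51115991e+00, -3.21044931e-05,
        1.27249958e+00, -1.15090857e-01]), 'joint_velocities': array([ 0.00131095, -0.00111327, -0.00341337, -0.00077585, -0.00137171,
        0.00210075]), 'tau': array([-3.14384697e-04, -5.15759182e+01, -2.71006608e+01,  6.74301409e-02,
        3.05581698e-02, -6.79653726e-05]), 'tcp_pos': array([ 0.26283716, -0.53878616,  0.22200772]), 'tool_rot': array([[-4.98509838e-04,  8.98788628e-01,  4.38381972e-01],
       [ 1.32276855e-03,  4.38382235e-01, -8.98787665e-01],
       [-9.99999001e-01,  1.31823390e-04, -1.40742718e-03]]), 'force': array([ 0.28117414,  0.74816903, -0.68409161]), 'wrist_torque': array([ 0.00088546, -0.02956195,  0.02323875]), 'finger_gap': 1.0010242685689787} -0.0187
```

View pics/a.png

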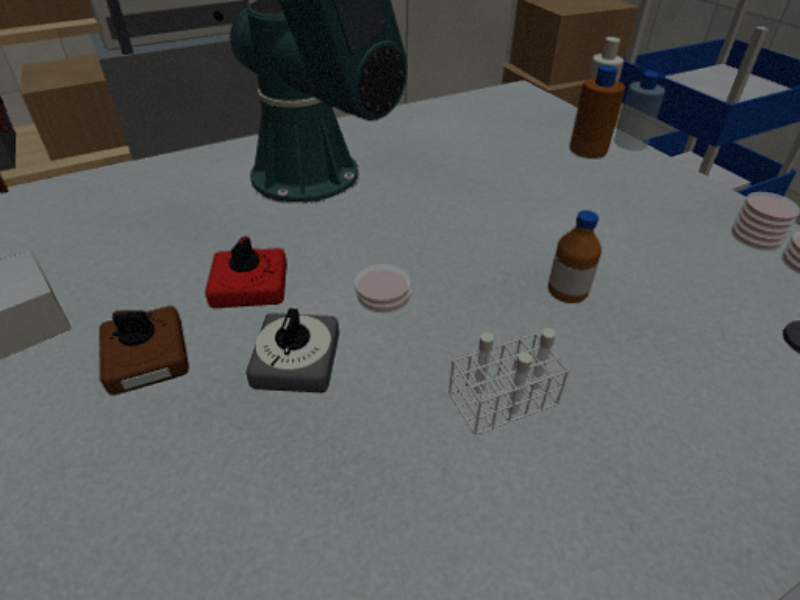

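View pics/b.png

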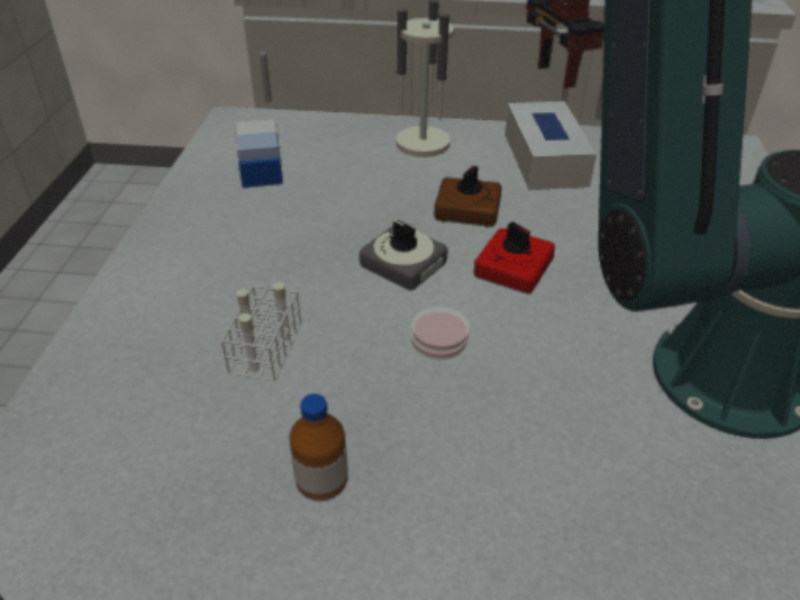

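The scene picture shows three look-alikes: grey with a white face at (293,350), red at (247,275) and brown at (143,347). In the side view they are at (403,255), (515,260) and (468,200). I choose the grey one, then check it in a close crop and measure it.

Run:
```python
from h import *
import pickle
S=pickle.load(open('s0.pkl','rb'))
print(pt(S['scene'],187,232),pt(S['side'],258,170))
c=S['scene']['color'][185:260,145:230];d=S['side']['color'][130:190,220:295]
cv2.imwrite('pics/d.png',np.hstack([cv2.resize(c,(400,353),interpolation=cv2.INTER_CUBIC),cv2.resize(d,(400,353),interpolation=cv2.INTER_CUBIC)]))
P=[]
c0=pt(S['scene'],187,232)[:2]
for n in('scene','side'):
    W=world(S[n]);m=(S[n]['range_z']>0)&(np.hypot(W[...,0]-c0[0],W[...,1]-c0[1])<.11)
    w=W[m];col=S[n]['color'][m].astype(int)
    top=w[(w[:,2]>.036)&(w[:,2]<.056)]
    bar=w[(w[:,2]>.066)]
    print(n,len(top),np.median(top[:,2]),cv2.minAreaRect(top[:,:2].astype(np.float32)*1000))
    print(' bar',len(bar),bar.mean(0),bar[:,2].max(),np.percentile(bar[:,2],90),cv2.minAreaRect(bar[:,:2].astype(np.float32)*1000))
    for nm,lo in(('white',150),):
        f=w[(abs(w[:,2]-.046)<.008)&(col.min(1)>lo)]
        if len(f)>5:print(' face',len(f),f.mean(0),cv2.minEnclosingCircle(f[:,:2].astype(np.float32)*1000))
```

```text
[ 0.5550087  -0.22206536  0.04834355] [ 0.50693156 -0.15226641  0.04241365]
scene 1714 0.046265318428757765 ((516.778076171875, -206.7989959716797), (109.38272094726562, 120.58574676513672), 56.968902587890625)
 bar 195 [ 0.52126156 -0.20846866  0.08390197] 0.09368899100901681 0.09191453478572079 ((516.7716064453125, -207.35191345214844), (13.652469635009766, 42.18809127807617), 55.19694900512695)
side 879 0.04458206139778433 ((512.5886840820312, -200.17672729492188), (109.47257995605469, 119.38785552978516), 60.61804962158203)
 bar 150 [ 0.51230618 -0.19783958  0.08109332] 0.09260543248952881 0.08975180110656199 ((513.1807250976562, -201.4698486328125), (18.08827018737793, 44.61101150512695), 55.551490783691406)
```

View pics/d.png

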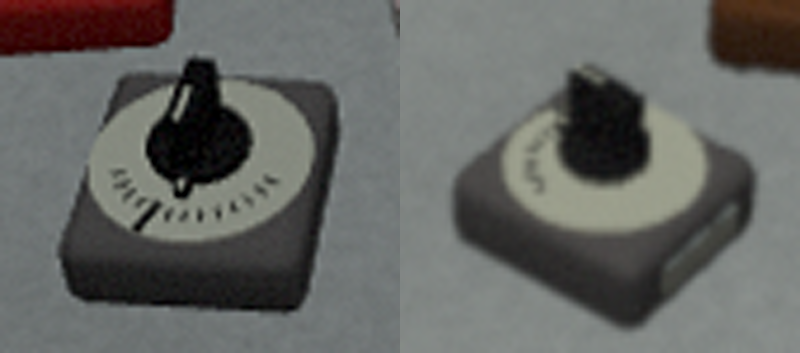

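The crop confirms it: white scale face, grey case, pointer line at (182,100) in the left crop, and long mark at (147,215). The two cameras disagree by about 7 mm, so I hover over it and refine with the wrist camera.

Request:
{"name": "carry_out", "arguments": {
  "moves": [
    [0.05,0,0.18,-0.09,-28,0,0],
    [0.05,0,0.18,-0.09,-28,0,0],
    [0.05,0,0.18,-0.09,-28,0,0],
    [0.05,0,0.18,-0.09,-28,0,0],
    [0.05,0,0.18,-0.09,-56,0,0],
    [0.05,0,0.37,-0.19,-56,0,0],
    [0.05,0,0.37,-0.19,-56,0,0],
    [0.05,0,0.37,-0.19,-56,0,0]
  ],
  "force": 40
}}

```text
clock: 0.82
tcp_pos: [0.4599, -0.2768, 0.2226]
tool_rot: [[-0.0, 0.133, 0.991], [0.0, 0.991, -0.133], [-1.0, 0.0, -0.0]]
force: [-0.0, -0.2, 0.1]
finger_gap: 0.571
```

```bash
cat > rel.py <<'E'
from h import *
import sys
def rel(target_tcp,yaw):
    st=status.state();R=np.array(st['tool_rot']);p=np.array(st['tcp_pos'])
    y=np.degrees(np.arctan2(R[1,2],R[0,2])); y2=y-yaw
    print('shift',(R.T@(np.array(target_tcp)-p)).round(4),'wx',round((y2+180)%360-180,2),'tcp',p.round(4),'yaw',y.round(2),'tilt',R[2].round(4),'j6',np.degrees(st['joint_pos'][5]).round(1),'F',np.array(st['force']).round(2),'T',np.array(st['wrist_torque']).round(3),'gap',st['finger_gap'],'t',st['clock'])
if __name__=='__main__': rel([float(a) for a in sys.argv[1:4]],float(sys.argv[4]))
E
python3 rel.py .515 -.2035 .222 55
```

```text
shift [0.0006 0.08   0.0449] wx -62.67 tcp [ 0.4599 -0.2768  0.2226] yaw -7.67 tilt [-1.e+00  2.e-04 -2.e-04] j6 -30.8 F [-0.02 -0.15  0.09] T [-0.085 -0.079 -0.029] gap 0.5712100310181949 t 0.8167
```

Request:
{"name": "carry_out", "arguments": {
  "moves": [
    [0.05,0,0.08,0.045,-60,0,0],
    [0.05,0,0.08,0.045,-60,0,0],
    [0.05,0,0.08,0.045,-60,0,0],
    [0.05,0,0.08,0.045,-60,0,0],
    [0.05,0,0.08,0.045,-60,0,0],
    [0.05,0,0.08,0.045,-60,0,0],
    [0.05,0,0.08,0.045,-60,0,0],
    [0.05,0,0.08,0.045,-60,0,0]
  ]
}}

```text
clock: 1.48
tcp_pos: [0.5148, -0.2054, 0.2223]
tool_rot: [[-0.001, -0.762, 0.647], [0.0, 0.647, 0.762], [-1.0, 0.001, -0.0]]
force: [-0.1, 0.3, -0.9]
finger_gap: 0.571
```

```bash
python3 rel.py .515 -.2035 .222 55
cat > meas.py <<'E'
from h import *
import sys
s=vision.snapshot('wrist'); cv2.imwrite('pics/%s.png'%sys.argv[1],s['color'])
import pickle; pickle.dump(s,open(sys.argv[1]+'.pkl','wb'))
W=world(s);m=(s['range_z']>0)&(np.hypot(W[...,0]-.515,W[...,1]+.2035)<.1)
w=W[m]
top=w[(w[:,2]>.036)&(w[:,2]<.054)];b=w[(w[:,2]>.08)&(w[:,2]<.1)]
print(len(top),np.median(top[:,2]),cv2.minAreaRect(top[:,:2].astype(np.float32)*1000))
print(len(b),np.median(b[:,2]),cv2.minAreaRect(b[:,:2].astype(np.float32)*1000))
E
python3 meas.py e
```

```text
shift [0.0003 0.001  0.0016] wx -5.33 tcp [ 0.5148 -0.2054  0.2223] yaw 49.67 tilt [-1.e+00  7.e-04 -1.e-04] j6 -78.6 F [-0.14  0.26 -0.94] T [-0.013 -0.129 -0.021] gap 0.5707837885863044 t 1.4833
7421 0.045853428541251795 ((515.7005615234375, -203.681884765625), (109.73590850830078, 117.91075134277344), 58.46862030029297)
545 0.09028375862053555 ((516.3487548828125, -204.1453857421875), (14.009906768798828, 41.44127655029297), 54.32889938354492)
```

View pics/e.png

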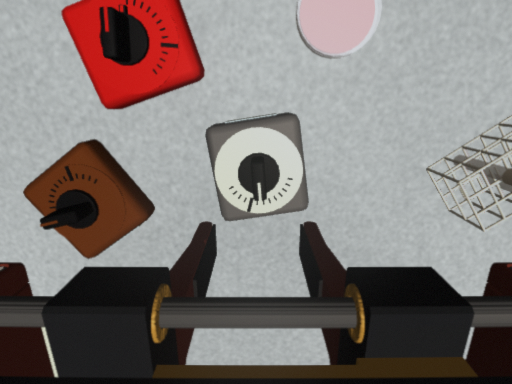

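The wrist view shows the timer at (258,170), its pointer line at (259,195) and the long mark at (250,205). The timer centre is (516,-204) mm and the bar top is at 90 mm, which puts the grip at 81 mm, inside the stated 79–85. The fixed cameras' mean agrees with this.

```bash
python3 - <<'E'
from h import *
import pickle
s=pickle.load(open('e.pkl','rb'))
c=np.array([.516,-.2039])
g=cv2.cvtColor(s['color'],cv2.COLOR_BGR2GRAY)
# dark pixels at radius 33..50 mm on face: long mark
m=[]
for v in range(120,225):
  for u in range(200,312):
    p=pt(s,u,v,.046)[:2]-c; rr=np.hypot(*p)
    if .044<rr<.0495: m.append((np.degrees(np.arctan2(p[1],p[0])),g[v,u]))
m=np.array(m); h=[(a,int(m[abs(m[:,0]-a)<1.5,1].mean())) for a in range(-100,0,2) if (abs(m[:,0]-a)<1.5).any()]
print(h)
E
python3 rel.py .516 -.2039 .085 54.6
```

```text
[(-100, 208), (-98, 208), (-96, 208), (-94, 209), (-92, 208), (-90, 208), (-88, 208), (-86, 208), (-84, 208), (-82, 208), (-80, 208), (-78, 208), (-76, 208), (-74, 208), (-72, 208), (-70, 208), (-68, 208), (-66, 208), (-64, 208), (-62, 209), (-60, 208), (-58, 196), (-56, 97), (-54, 53), (-52, 126), (-50, 194), (-48, 208), (-46, 208), (-44, 208), (-42, 208), (-40, 208), (-38, 208), (-36, 208), (-34, 208), (-32, 208), (-30, 208), (-28, 209), (-26, 208), (-24, 208), (-22, 208), (-20, 209), (-18, 209), (-16, 208), (-14, 208), (-12, 209), (-10, 208), (-8, 208), (-6, 209), (-4, 209), (-2, 209)]
shift [ 1.374e-01 -1.000e-04  2.000e-03] wx -4.5 tcp [ 0.5147 -0.2054  0.2224] yaw 50.1 tilt [-1.e+00  8.e-04 -2.e-04] j6 -79.0 F [-0.61 -0.71  0.07] T [ 0.056 -0.117 -0.053] gap 0.5694851888962983 t 1.5333
```

Request:
{"name": "carry_out", "arguments": {
  "moves": [
    [0.05,0.03,0,0.002,-4.5,0,0],
    [0.05,0.06,0,0.002,-4.5,0,0],
    [0.05,0.09,0,0.002,-4.5,0,0],
    [0.05,0.12,0,0.002,-4.5,0,0],
    [0.05,0.12,0,0.002,-4.5,0,0],
    [0.05,0.12,0,0.002,-4.5,0,0]
  ]
}}

```text
clock: 2.03
tcp_pos: [0.5149, -0.2035, 0.1015]
tool_rot: [[-0.004, -0.806, 0.592], [0.002, 0.592, 0.806], [-1.0, 0.004, -0.0]]
force: [0.4, -0.6, 1.0]
finger_gap: 0.57
```

```bash
python3 rel.py .516 -.2039 .0625 54.6; python3 meas.py f
```

```text
shift [ 0.039  -0.0013  0.0003] wx -0.91 tcp [ 0.5149 -0.2035  0.1015] yaw 53.69 tilt [-1.0e+00  4.2e-03 -5.0e-04] j6 -82.4 F [ 0.43 -0.58  1.01] T [ 0.033 -0.153  0.023] gap 0.5695375381110278 t 2.0333
13556 0.04595105611587228 ((515.807373046875, -203.78280639648438), (109.62617492675781, 118.09927368164062), 58.59564208984375)
1387 0.09031152364396318 ((516.464111328125, -204.31430053710938), (13.96322250366211, 42.059688568115234), 54.109981536865234)
```

View pics/f.png

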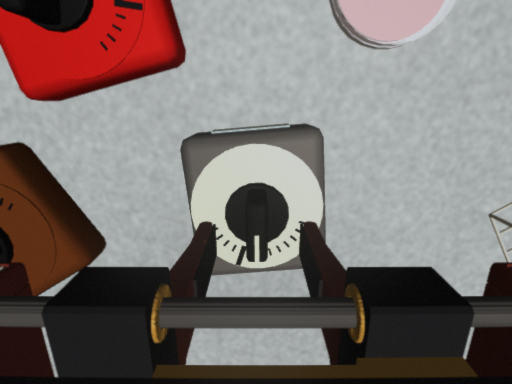

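The close view shows the bar at (257,225) centred between the fingertips at (207,230) and (307,230). Both wrist heights agree within 0.2 mm, so I descend and grip.

Request:
{"name": "carry_out", "arguments": {
  "moves": [
    [0.05,0.02,-0.001,0,0,0,0],
    [0.05,0.038,-0.001,0,0,0,0],
    [0.05,0.038,-0.001,0,0,0,0],
    [0.05,0.038,-0.001,0,0,0,0],
    [0.05,0.038,-0.001,0,0,0,0]
  ]
}}

```text
clock: 2.5
tcp_pos: [0.5183, -0.2054, 0.0666]
tool_rot: [[0.003, -0.807, 0.591], [-0.001, 0.591, 0.807], [-1.0, -0.003, 0.0]]
force: [0.0, 0.1, -0.4]
finger_gap: 0.567
```

```bash
python3 rel.py .5161 -.204 .0625 54.3
```

```text
shift [ 0.0041  0.0027 -0.0002] wx -0.53 tcp [ 0.5183 -0.2054  0.0666] yaw 53.77 tilt [-1.0e+00 -2.8e-03  5.0e-04] j6 -82.5 F [ 0.    0.05 -0.44] T [-0.034 -0.126  0.055] gap 0.5670684420194895 t 2.5
```

Request:
{"name": "carry_out", "arguments": {
  "moves": [
    [0.05,0.003,0.001,0,0,0,0],
    [0.05,0.003,0.001,0,0,0,0],
    [0.05,0.003,0.001,0,0,0,0],
    [0.05,0.003,0.001,0,0,0,0],
    [0.05,0.003,0.001,0,0,0,0],
    [0.05,0.003,0.001,0,0,0,0]
  ]
}}

```text
clock: 3.0
tcp_pos: [0.5163, -0.2042, 0.0618]
tool_rot: [[0.0, -0.807, 0.591], [0.0, 0.591, 0.807], [-1.0, -0.0, 0.0]]
force: [-0.7, -0.5, 0.2]
finger_gap: 0.57
```

```bash
python3 rel.py .5161 -.204 .0625 54.3
```

```text
shift [-0.0007  0.0003  0.    ] wx -0.51 tcp [ 0.5163 -0.2042  0.0618] yaw 53.79 tilt [-1.e+00 -1.e-04  1.e-04] j6 -82.5 F [-0.72 -0.47  0.18] T [ 0.013 -0.12  -0.007] gap 0.569988315599422 t 3.0
```

Request:
{"name": "carry_out", "arguments": {
  "moves": [
    [0.02,0,0,0,-0.5,0,0],
    [0.012,0,0,0,-0.5,0,0],
    [0.0,0,0,0,-0.5,0,0],
    [0.0,0,0,0,-0.5,0,0],
    [0.0,0,0,0,-0.5,0,0],
    [0.0,0,0,0,-0.5,0,0],
    [0.0,0,0,0,-0.5,0,0],
    [0.0,0,0,0,-0.5,0,0]
  ],
  "force": 45
}}

```text
clock: 3.67
tcp_pos: [0.5162, -0.2042, 0.0616]
tool_rot: [[-0.0, -0.812, 0.584], [0.0, 0.584, 0.812], [-1.0, 0.0, 0.0]]
force: [0.4, -0.3, 0.4]
finger_gap: 0.156
```

```bash
python3 rel.py .5161 -.204 .0625 54.3
```

```text
shift [-0.0009  0.0002  0.0001] wx -0.0 tcp [ 0.5162 -0.2042  0.0616] yaw 54.3 tilt [-1.e+00  1.e-04  0.e+00] j6 -83.0 F [ 0.37 -0.3   0.4 ] T [-0.065 -0.076 -0.032] gap 0.15629464012826877 t 3.6667
```

Gripped: 0.156 of the opening is 13.7 mm. Now I press down in small steps.

Request:
{"name": "carry_out", "arguments": {
  "moves": [
    [0,0.0005,0,0,0,0,0],
    [0,0.001,0,0,0,0,0],
    [0,0.001,0,0,0,0,0],
    [0,0.001,0,0,0,0,0],
    [0,0.001,0,0,0,0,0]
  ]
}}

```text
clock: 4.08
tcp_pos: [0.5162, -0.2041, 0.0606]
tool_rot: [[-0.0, -0.812, 0.584], [0.0, 0.584, 0.812], [-1.0, 0.0, 0.0]]
force: [-1.0, -0.3, 0.4]
finger_gap: 0.155
```

Request:
{"name": "carry_out", "arguments": {
  "moves": [
    [0,0.0005,0,0,0,0,0],
    [0,0.0005,0,0,0,0,0],
    [0,0.0005,0,0,0,0,0],
    [0,0.0005,0,0,0,0,0]
  ]
}}

```text
clock: 4.42
tcp_pos: [0.5162, -0.2041, 0.0601]
tool_rot: [[-0.0, -0.812, 0.584], [0.0, 0.584, 0.812], [-1.0, 0.0, 0.0]]
force: [-0.8, -0.4, 0.4]
finger_gap: 0.155
```

Request:
{"name": "carry_out", "arguments": {
  "moves": [
    [0,0.0004,0,0,0,0,0],
    [0,0.0004,0,0,0,0,0],
    [0,0.0004,0,0,0,0,0]
  ]
}}

```text
clock: 4.67
tcp_pos: [0.5162, -0.2042, 0.0597]
tool_rot: [[-0.0, -0.812, 0.584], [0.0, 0.584, 0.812], [-1.0, 0.0, 0.0]]
force: [-0.2, -0.6, -0.1]
finger_gap: 0.153
```

Request:
{"name": "carry_out", "arguments": {
  "moves": [
    [0,0.0004,0,0,0,0,0],
    [0,0.0004,0,0,0,0,0],
    [0,0.0004,0,0,0,0,0]
  ]
}}

```text
clock: 4.92
tcp_pos: [0.5162, -0.2041, 0.0593]
tool_rot: [[-0.0, -0.812, 0.584], [0.0, 0.584, 0.812], [-1.0, 0.0, 0.0]]
force: [-1.0, -0.3, -0.6]
finger_gap: 0.157
```

Request:
{"name": "carry_out", "arguments": {
  "moves": [
    [0,0.0004,0,0,0,0,0],
    [0,0.0004,0,0,0,0,0],
    [0,0.0004,0,0,0,0,0]
  ]
}}

```text
clock: 5.17
tcp_pos: [0.5162, -0.2042, 0.0589]
tool_rot: [[-0.0, -0.812, 0.584], [0.0, 0.584, 0.812], [-1.0, 0.0, 0.0]]
force: [-0.8, -0.8, 0.3]
finger_gap: 0.156
```

Request:
{"name": "carry_out", "arguments": {
  "moves": [
    [0,0.0004,0,0,0,0,0],
    [0,0.0004,0,0,0,0,0],
    [0,0.0004,0,0,0,0,0]
  ]
}}

```text
clock: 5.42
tcp_pos: [0.5162, -0.2042, 0.0586]
tool_rot: [[-0.0, -0.812, 0.584], [0.0, 0.584, 0.812], [-1.0, 0.0, 0.0]]
force: [-0.8, -0.8, 1.6]
finger_gap: 0.155
```

Request:
{"name": "carry_out", "arguments": {
  "moves": [
    [0,0.0004,0,0,0,0,0],
    [0,0.0004,0,0,0,0,0],
    [0,0.0004,0,0,0,0,0]
  ]
}}

```text
clock: 5.67
tcp_pos: [0.5162, -0.2041, 0.0585]
tool_rot: [[0.0, -0.812, 0.584], [0.0, 0.584, 0.812], [-1.0, -0.0, 0.0]]
force: [-1.9, 0.4, 5.1]
finger_gap: 0.159
```

Request:
{"name": "carry_out", "arguments": {
  "moves": [
    [0,0.0004,0,0,0,0,0],
    [0,0.0004,0,0,0,0,0],
    [0,0.0004,0,0,0,0,0]
  ]
}}

```text
clock: 5.92
tcp_pos: [0.5162, -0.2042, 0.0585]
tool_rot: [[0.0, -0.812, 0.584], [-0.0, 0.584, 0.812], [-1.0, -0.0, 0.0]]
force: [-1.7, 0.4, 9.1]
finger_gap: 0.16
```

Request:
{"name": "carry_out", "arguments": {
  "moves": [
    [0,0.0005,0,0,0,0,0],
    [0,0.0005,0,0,0,0,0],
    [0,0.0005,0,0,0,0,0]
  ]
}}

```text
clock: 6.17
tcp_pos: [0.5163, -0.2042, 0.0584]
tool_rot: [[0.0, -0.812, 0.584], [-0.0, 0.584, 0.812], [-1.0, -0.0, 0.0]]
force: [-3.6, 0.1, 13.5]
finger_gap: 0.157
```

Request:
{"name": "carry_out", "arguments": {
  "moves": [
    [0,0,0,0,3,0,0],
    [0,0,0,0,6,0,0],
    [0,0,0,0,9,0,0],
    [0,0,0,0,9,0,0],
    [0,0,0,0,9,0,0]
  ]
}}

```text
clock: 6.58
tcp_pos: [0.5163, -0.2042, 0.0585]
tool_rot: [[0.0, -0.711, 0.704], [-0.0, 0.704, 0.711], [-1.0, -0.0, 0.0]]
force: [-3.6, 1.0, 12.8]
finger_gap: 0.157
```

```bash
python3 rel.py .5161 -.204 .0625 -10.1
```

```text
shift [-0.004   0.0003 -0.0001] wx 55.39 tcp [ 0.5163 -0.2042  0.0585] yaw 45.29 tilt [-1.e+00 -5.e-04  2.e-04] j6 -74.0 F [-3.61  1.03 12.78] T [0.229 0.586 0.023] gap 0.15704878650321336 t 6.5833
```

The wrist moment about z is small, so I check whether the box has spun.

```bash
cat > chk.py <<'E'
from h import *
import pickle,sys
S=pickle.load(open('s0.pkl','rb'))
out=[]
for n,c0,(v0,v1,u0,u1) in(('scene',(.5168,-.2068),(185,260,145,230)),('side',(.5126,-.2002),(130,190,220,295))):
    s=vision.snapshot(n)
    for q in(S[n],s):
        W=world(q);m=(q['range_z']>0)&(np.hypot(W[...,0]-c0[0],W[...,1]-c0[1])<.095)&(abs(W[...,2]-.045)<.009)
        print(n,m.sum(),np.round(np.hstack([np.r_[x] for x in cv2.minAreaRect(W[m][:,:2].astype(np.float32)*1000)]),1))
    # image shift of the box's lower rows
    a=S[n]['color'];b=s['color']
    out+=[np.vstack([cv2.resize(q[v0:v1,u0:u1],(400,300),interpolation=cv2.INTER_CUBIC) for q in(a,b)])]
cv2.imwrite('pics/%s.png'%sys.argv[1],np.hstack(out))
E
python3 chk.py g
```

```text
scene 1700 [ 516.8 -206.8  109.4  120.6   57. ]
scene 1634 [ 517.4 -206.1  108.5  119.4   58.9]
side 876 [ 512.2 -200.2  110.3  119.    59.7]
side 905 [ 512.5 -200.8  111.6  120.3   59.2]
```

View pics/g.png

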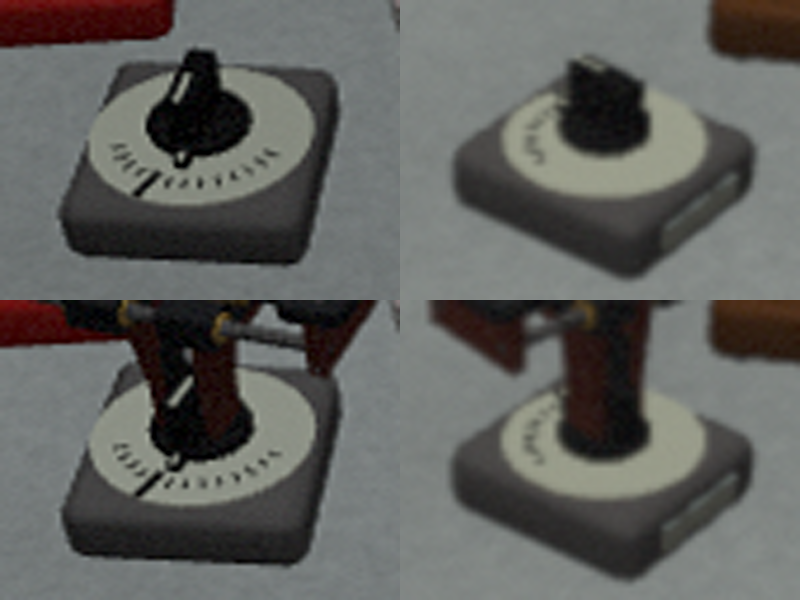

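The box has not moved: corners and long mark are at the same pixels before and after. The pointer tip moved from (183,160) to (176,460-300), towards the long mark. I continue winding.

Request:
{"name": "carry_out", "arguments": {
  "moves": [
    [0,0,0,0,3,0,0],
    [0,0,0,0,6,0,0],
    [0,0,0,0,9,0,0],
    [0,0,0,0,12,0,0],
    [0,0,0,0,15,0,0],
    [0,0,0,0,18,0,0],
    [0,0,0,0,21,0,0],
    [0,0,0,0,24,0,0]
  ]
}}

```text
clock: 7.35
tcp_pos: [0.5165, -0.2041, 0.0584]
tool_rot: [[0.001, -0.361, 0.932], [-0.0, 0.932, 0.361], [-1.0, -0.0, 0.001]]
force: [-3.9, 1.7, 12.5]
finger_gap: 0.157
```

```bash
python3 rel.py .5161 -.204 .0625 -10.1
```

```text
shift [-0.0041  0.0002 -0.0003] wx 31.28 tcp [ 0.5165 -0.2041  0.0584] yaw 21.18 tilt [-1.e+00 -4.e-04  5.e-04] j6 -49.9 F [-3.91  1.73 12.53] T [0.251 0.461 0.156] gap 0.15711155545718347 t 7.35
```

Request:
{"name": "carry_out", "arguments": {
  "moves": [
    [0,0,0,0,3,0,0],
    [0,0,0,0,6,0,0],
    [0,0,0,0,9,0,0],
    [0,0,0,0,12,0,0],
    [0,0,0,0,15,0,0],
    [0,0,0,0,18,0,0],
    [0,0,0,0,21,0,0],
    [0,0,0,0,24,0,0]
  ]
}}

```text
clock: 8.02
tcp_pos: [0.5165, -0.204, 0.0584]
tool_rot: [[0.001, 0.049, 0.999], [-0.0, 0.999, -0.049], [-1.0, -0.0, 0.001]]
force: [-3.3, 1.0, 12.6]
finger_gap: 0.158
```

Request:
{"name": "carry_out", "arguments": {
  "moves": [
    [0,0,0,0,1,0,0],
    [0,0,0,0,2,0,0],
    [0,0,0,0,3,0,0],
    [0,0,0,0,4,0,0],
    [0,0,0,0,4,0,0]
  ]
}}

```text
clock: 8.43
tcp_pos: [0.5166, -0.2041, 0.0585]
tool_rot: [[0.001, 0.117, 0.993], [-0.0, 0.993, -0.117], [-1.0, -0.0, 0.001]]
force: [-2.8, 1.1, 12.6]
finger_gap: 0.159
```

```bash
python3 rel.py .5161 -.204 .0625 -10.1
```

```text
shift [-0.004   0.     -0.0005] wx 3.36 tcp [ 0.5166 -0.2041  0.0585] yaw -6.74 tilt [-1.e+00 -1.e-04  9.e-04] j6 -22.0 F [-2.78  1.11 12.63] T [0.297 0.451 0.175] gap 0.15930538311447973 t 8.4333
```

Request:
{"name": "carry_out", "arguments": {
  "moves": [
    [0,0,0,0,1,0,0],
    [0,0,0,0,2,0,0],
    [0,0,0,0,2,0,0],
    [0,0,0,0,2,0,0]
  ]
}}

```text
clock: 8.77
tcp_pos: [0.5166, -0.2041, 0.0584]
tool_rot: [[0.001, 0.151, 0.989], [-0.0, 0.989, -0.151], [-1.0, 0.0, 0.001]]
force: [-3.1, 1.3, 12.0]
finger_gap: 0.156
```

```bash
python3 rel.py .5161 -.204 .0625 -10.1
```

```text
shift [-0.0041 -0.     -0.0005] wx 1.41 tcp [ 0.5166 -0.2041  0.0584] yaw -8.69 tilt [-1.e+00  0.e+00  8.e-04] j6 -20.0 F [-3.1   1.32 12.  ] T [0.248 0.463 0.098] gap 0.15598665757174957 t 8.7667
```

Request:
{"name": "carry_out", "arguments": {
  "moves": [
    [0,0,0,0,1,0,0],
    [0,0,0,0,1,0,0],
    [0,0,0,0,1,0,0]
  ]
}}

```text
clock: 9.02
tcp_pos: [0.5166, -0.2041, 0.0584]
tool_rot: [[0.001, 0.168, 0.986], [-0.0, 0.986, -0.168], [-1.0, 0.0, 0.001]]
force: [-1.5, 1.3, 12.5]
finger_gap: 0.154
```

```bash
python3 rel.py .5161 -.204 .0625 -10.1
```

```text
shift [-0.0041 -0.     -0.0005] wx 0.4 tcp [ 0.5166 -0.2041  0.0584] yaw -9.7 tilt [-1.e+00  0.e+00  9.e-04] j6 -19.0 F [-1.53  1.27 12.55] T [0.278 0.51  0.13 ] gap 0.15443699248134277 t 9.0167
```

Request:
{"name": "carry_out", "arguments": {
  "moves": [
    [0,0,0,0,1,0,0],
    [0,0,0,0,1,0,0],
    [0,0,0,0,1,0,0]
  ]
}}

```text
clock: 9.27
tcp_pos: [0.5166, -0.2041, 0.0584]
tool_rot: [[0.001, 0.185, 0.983], [-0.0, 0.983, -0.185], [-1.0, 0.0, 0.001]]
force: [-3.1, 1.5, 11.9]
finger_gap: 0.161
```

```bash
python3 rel.py .5161 -.204 .0625 -10.1
```

```text
shift [-0.0041 -0.     -0.0005] wx -0.58 tcp [ 0.5166 -0.2041  0.0584] yaw -10.68 tilt [-1.e+00  0.e+00  9.e-04] j6 -18.0 F [-3.11  1.53 11.87] T [0.299 0.405 0.193] gap 0.16079190808592095 t 9.2667
```

Request:
{"name": "carry_out", "arguments": {
  "moves": [
    [0,0,0,0,1,0,0],
    [0,0,0,0,1,0,0],
    [0,0,0,0,1,0,0]
  ]
}}

```text
clock: 9.52
tcp_pos: [0.5168, -0.2042, 0.0585]
tool_rot: [[0.001, 0.202, 0.979], [-0.0, 0.979, -0.202], [-1.0, -0.0, 0.001]]
force: [-2.4, 1.1, 12.7]
finger_gap: 0.155
```

```bash
python3 rel.py .5161 -.204 .0625 -10.1
```

```text
shift [-0.004   0.0001 -0.0007] wx -1.57 tcp [ 0.5168 -0.2042  0.0585] yaw -11.67 tilt [-1.0e+00 -2.0e-04  1.2e-03] j6 -17.0 F [-2.44  1.09 12.73] T [0.255 0.393 0.284] gap 0.15509540226112445 t 9.5167
```

Request:
{"name": "carry_out", "arguments": {
  "moves": [
    [0,0,0,0,1,0,0],
    [0,0,0,0,1,0,0],
    [0,0,0,0,1,0,0]
  ]
}}

```text
clock: 9.77
tcp_pos: [0.517, -0.2044, 0.0585]
tool_rot: [[0.002, 0.219, 0.976], [-0.001, 0.976, -0.219], [-1.0, -0.0, 0.002]]
force: [-1.2, 1.1, 11.7]
finger_gap: 0.156
```

```bash
python3 rel.py .5161 -.204 .0625 -10.1; python3 chk.py i; python3 meas.py j
```

```text
shift [-0.004   0.0001 -0.0009] wx -2.57 tcp [ 0.517  -0.2044  0.0585] yaw -12.67 tilt [-1.0e+00 -3.0e-04  1.6e-03] j6 -16.0 F [-1.15  1.07 11.68] T [0.156 0.312 0.239] gap 0.15649270965637457 t 9.7667
scene 1700 [ 516.8 -206.8  109.4  120.6   57. ]
scene 1440 [ 517.3 -206.7  109.4  121.2   56.9]
side 876 [ 512.2 -200.2  110.3  119.    59.7]
side 895 [ 513.  -199.2  109.2  119.1   56.3]
18373 0.04594451182040974 ((518.119140625, -201.3691864013672), (105.67817687988281, 117.63421630859375), 56.947147369384766)
2926 0.08738693886846399 ((521.7623901367188, -202.5853729248047), (33.08222579956055, 41.019622802734375), 7.673713207244873)
```

View pics/i.png

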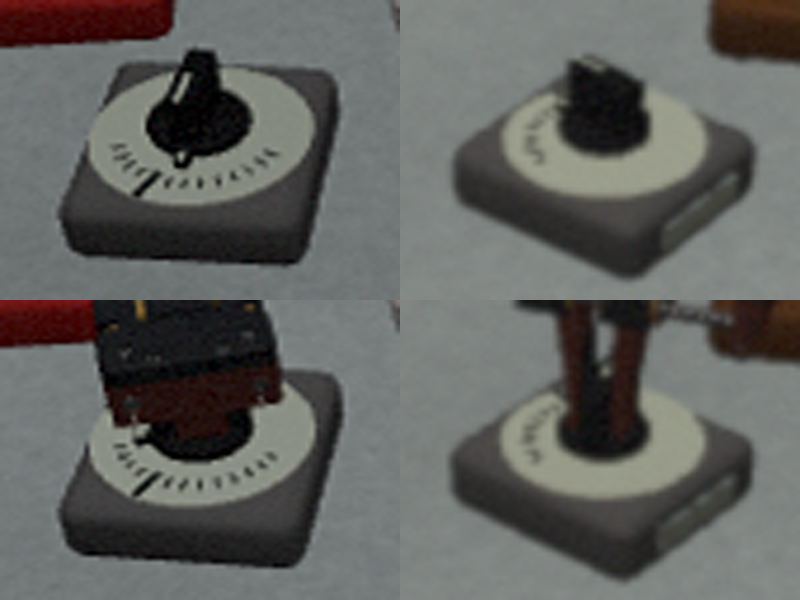

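The pointer tip at (145,435) is past the last tick. The moment about z has risen from about 0.17 to 0.24–0.28 N m, and the box has yielded about 1°, so this is the stop. Now I turn back 46° (0.8 rad).

Request:
{"name": "carry_out", "arguments": {
  "moves": [
    [0,0,0,0,-3,0,0],
    [0,0,0,0,-6,0,0],
    [0,0,0,0,-9,0,0],
    [0,0,0,0,-12,0,0],
    [0,0,0,0,-15,0,0],
    [0,0,0,0,-18,0,0],
    [0,0,0,0,-21,0,0],
    [0,0,0,0,-24,0,0]
  ]
}}

```text
clock: 10.58
tcp_pos: [0.5168, -0.2043, 0.0585]
tool_rot: [[0.001, -0.198, 0.98], [-0.0, 0.98, 0.198], [-1.0, -0.001, 0.001]]
force: [-1.9, 0.2, 11.6]
finger_gap: 0.159
```

Request:
{"name": "carry_out", "arguments": {
  "moves": [
    [0,0,0,0,-3,0,0],
    [0,0,0,0,-6,0,0],
    [0,0,0,0,-9,0,0],
    [0,0,0,0,-12,0,0],
    [0,0,0,0,-15,0,0],
    [0,0,0,0,-18,0,0],
    [0,0,0,0,-21,0,0],
    [0,0,0,0,-22,0,0]
  ]
}}

```text
clock: 11.25
tcp_pos: [0.5168, -0.2044, 0.0585]
tool_rot: [[0.001, -0.551, 0.835], [-0.0, 0.835, 0.551], [-1.0, -0.001, 0.001]]
force: [-3.2, -0.0, 11.8]
finger_gap: 0.162
```

```bash
python3 rel.py .5161 -.204 .0625 33.3
```

```text
shift [-0.004   0.0007 -0.0003] wx 0.12 tcp [ 0.5168 -0.2044  0.0585] yaw 33.42 tilt [-1.e+00 -1.e-03  8.e-04] j6 -62.1 F [-3.19 -0.03 11.83] T [ 0.095  0.397 -0.155] gap 0.16184117199465572 t 11.25
```

Request:
{"name": "carry_out", "arguments": {
  "moves": [
    [0,0,0,0,0,0,0],
    [0,-0.0005,0,0,0,0,0],
    [0,-0.001,0,0,0,0,0],
    [0,-0.001,0,0,0,0,0],
    [0.02,-0.001,0,0,0,0,0],
    [0.04,-0.001,0,0,0,0,0],
    [0.04,-0.001,0,0,0,0,0],
    [0.04,-0.001,0,0,0,0,0]
  ]
}}

```text
clock: 11.92
tcp_pos: [0.516, -0.204, 0.0579]
tool_rot: [[-0.001, -0.549, 0.836], [0.0, 0.836, 0.549], [-1.0, 0.001, -0.0]]
force: [-0.2, -0.4, -1.1]
finger_gap: 0.419
```

Request:
{"name": "carry_out", "arguments": {
  "moves": [
    [0.04,-0.01,0,0,0,0,0],
    [0.04,-0.03,0,0,0,0,0],
    [0.04,-0.06,0,0,0,0,0],
    [0.04,-0.09,0,0,0,0,0],
    [0.04,-0.12,0,0,0,0,0],
    [0.04,-0.15,0,0,0,0,0],
    [0.04,-0.16,0,0,0,0,0],
    [0.04,-0.16,0,0,0,0,0]
  ]
}}

```text
clock: 12.58
tcp_pos: [0.5181, -0.2051, 0.2217]
tool_rot: [[0.006, -0.549, 0.836], [-0.003, 0.836, 0.549], [-1.0, -0.006, 0.003]]
force: [0.0, 0.2, 0.2]
finger_gap: 0.456
```

```bash
python3 rel.py .516 -.204 .222 33.3; python3 meas.py k
python3 - <<'E'
from h import *
import pickle
s=pickle.load(open('k.pkl','rb'));i=s['color'][110:240,180:340]
cv2.imwrite('pics/l.png',cv2.resize(i,(640,520),interpolation=cv2.INTER_CUBIC))
E
```

```text
shift [-0.0003  0.0021 -0.0012] wx 0.0 tcp [ 0.5181 -0.2051  0.2217] yaw 33.3 tilt [-1.     -0.0057  0.0032] j6 -62.0 F [0.05 0.2  0.2 ] T [-0.022 -0.064  0.048] gap 0.4563373815789877 t 12.5833
7576 0.04586070739794107 ((517.4125366210938, -203.6217041015625), (109.78441619873047, 119.57592010498047), 57.011802673339844)
539 0.08715780368526294 ((517.4938354492188, -203.17372131347656), (13.625619888305664, 41.15327072143555), 33.00812530517578)
```

View pics/l.png

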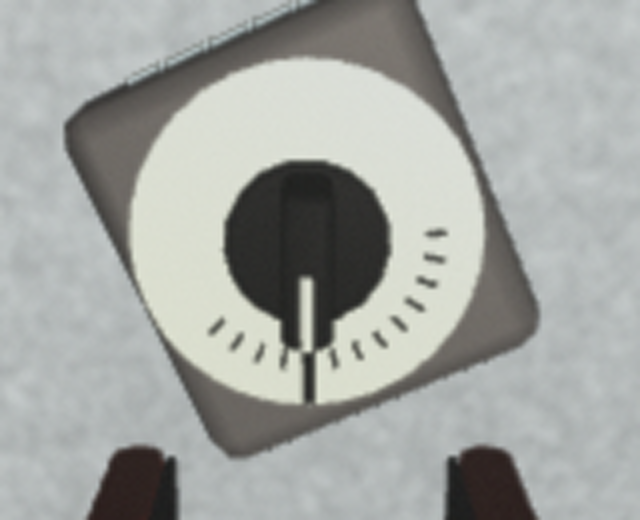

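The pointer at (306,320) lines up with the long mark at (308,380). The box turned about 1.5° and shifted about 1.7 mm, and the gripper is clear, so I hand in.

```bash
python3 -c "
from cell import ticket
print(ticket.sign_off())"
```

```text
the job is handed in; nothing more can be done
None
```

I wound the grey timer's dial clockwise to its stop under a press of about 12–13 N, turned it back 46°, released it and lifted clear. I handed the job in at about 12.6 s; no verdict was reported.

**Last checks:**
- **Pointer:** in the last wrist picture it lies right on the long mark (bar at 33.0°, tool at 33.3°).
- **Stop:** reaching it rests on the wrist moment rising from about 0.17 to 0.24–0.28 N m, the pointer standing past the last tick, and 46° back landing on the mark.
- **Timer:** it moved about 1.7 mm and turned about 1.5°, most likely from the final push against the stop. By my estimate the corner moved 2–4 mm, against the 15 mm limit.
- **Other objects:** the bottle, rack and dishes were not re-measured at the end, but the arm's path stayed clear of them.

**Disagreements:** the two fixed cameras differed by about 7 mm on the timer's position, so I used the wrist camera, which repeated to about 0.2 mm at two heights. The bottom of the dial's play came about 1 mm lower than I had estimated, within the calibration error.

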